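# Dip the sample pot with its gauge rod

### The arm

A 6-joint arm with a two-finger parallel gripper is mounted at the origin on the work surface. World frame = base frame: x ahead of the robot, y to its left, z up, the work surface at z = 0. Lengths are in mm, angles in rad, forces in N, time in s.
With the tool pointing down it reaches from about 275 to 750 mm from the base axis. Payload 10.2 kg.
Tool frame: the origin (TCP) lies at the very end of the fingers, on their centre line; the grasp point (between the pads) lies 19 mm behind it; z points along the fingers, y is the line along which they close (so a half turn about z gives the same grasp; the last joint's range is limited). The gripper opens to 85 mm and grips with 20 to 120 N. Pads are 22 mm wide; open, the fingers measure 114 mm over their backs; the gripper's body (76 mm by 85 mm) begins 54 mm behind the grasp point. The pads swing forward as they close: fully open they stand 13 mm farther back than shut.
Start: joints at [0.9, 0.313, 1.498, -0, 1.331, -0.223], TCP at [227.329, 473.236, 231.294] pointing down, gripper open.
Joint ranges: [-2.94, 2.94], [-0.97, 2.17], [0.19, 2.56], [-1.23, 4.37], [0.02, 3.11], [-2.88, 2.88]. Speed limits (rad/s): [2.39, 2.39, 3.01, 3.14, 3.14, 3.14].

### API

Orientations are given as a unit quaternion [w, x, y, z].
In Python, from rig import monitor, eyes, job gives the robot as it stands. The module is installed in compiled form; this text tells all that it offers.
- The arm moves only by the tool send_rows, never from a script. Its argument "targets" is one flat list of numbers, 7 for each row, row after row: the turn, a rotation vector about the tool's x, y, z in degrees, then the shift along the tool's x, y, z in units of 60 mm (1.0 is 60 mm), then the opening, from -1 (shut) to 1 (fully open), so that 0 is half open. A call has 1 to 5 rows; each row shifts and turns the commanded pose from where the row before left it, along the tool's axes as they then stand; what a row does not reach is not made up. A row lasts 1/8 s, in which the tool goes at most 62.5 mm and 10.7 degrees, less where a joint would pass 70% of its speed; a pose out of reach is approached as far as the arm can. A call is refused whole if a number of a shift passes 1 or a number of a turn 10.7, either way. A call with a gripper value outside its range is refused whole. The fingers move at their own pace and stop on an object; "newtons" is the grip in N (left out, the last holds). Time passes only in rows, so rows that do not move let the fingers close. It gives the time, the measured TCP pose, the force, the opening and the grip force at its end, in the units of the state.
- monitor.sense(): the state, without advancing time (a new reading comes with each control period).
- eyes.capture(name): name is "side" or "top"; returns a dict with "img" (420x560x3 uint8, red, green, blue), "K" (3x3 intrinsics, pixels), "distortion" ([k1, k2, p1, p2, k3] as OpenCV has them; the pictures are not rectified), "R" (3x3) and "t" (3): a world point X has camera coordinates R X + t. Camera axes: x right, y down, z forward; pixel columns grow to the right and rows downward; lengths in mm; the calibration is good to about 2 mm. A picture is of the moment at which its call begins. There is no depth.
- job.finish_job(): hands the job in; it is judged then, once.
The state is a dict: "time_s": time; "joints": joint angles; "dq": joint speeds; "tau": joint torques, N m; "eef_pos": TCP position; "ee_rot": TCP orientation; "force": force on the tool from outside, world axes, zero at the start; "wrist_torque": the same for the moment, N m; "grip_width": opening from 0.0 (shut) to 1.0 (fully open); "grip_force": force on a finger pad.
Only numpy, scipy, OpenCV 4.12 (cv2) and the standard library are available. Lean on these libraries where they do the work, as an engineer would, in place of code of your own. Each camera call takes 0.05 s, during which the arm holds its last target. There are 200 camera calls.

### The job

Take the dust cap off the pot's guide tube and put it in the parts dish. Then draw the collared gauge rod from the rack, and, keeping hold of it, lower it gently into the guide tube until its collar stops on the rim, and withdraw it fully. Finish while holding the rod level (horizontal) and still for reading, all of it more than 20 cm above the table and touching nothing but the gripper; leave everything else where it is.

Things in the scene. Friction and masses are not known exactly. Their poses are not given: they have to be found in the camera images.
- cap_center (a point): centre of the grey plastic dust cap, an upturned cup 34 mm in outer diameter and 24 mm tall (about 30 g) that sits loosely over the pot's guide tube, closed side up, hanging 20 mm down over the tube; its centre is then 8 mm below the tube's mouth and the cap lifts straight off. Its z axis points up out of its closed top
- tube_mouth (a point): centre of the upper rim of the pot's upright guide tube, 120 mm above the table, z up. The tube rises 39 mm from the middle of the pot's lid: outer diameter 22 mm, bore 13 mm; below it the pot is free down to 4 mm above the table
- dish: fixed open square steel parts dish, 90 x 90 mm, walls 3 mm thick and 18 mm tall, floor 3 mm thick. Origin under its centre, on the table, z up
- gauge_grip (a point): centre of the gauge rod's grip, a flat square black tab at its top end, 30 mm wide (along x), 12 mm thick (along y, the way to pinch it), 30 mm tall (along z). z runs along the rod from tip to tab; in the rack z is up and the tab's centre is 156 mm above the table. At the start the tab's y axis is within about 50 degrees of the world's y axis
- gauge_tip (a point): the gauge rod's lower tip, on its axis, 136 mm from the tab's centre and 100 mm below the collar's underside. The rod is plain steel, 8 mm in diameter, with a tapered tip (4 mm wide at its end, 6 mm long)
- gauge_collar (a point): centre of the underside of the gauge rod's collar, a steel disc 26 mm in diameter and 6 mm thick, fixed on the rod 36 mm below the tab's centre. It stops on the rim of the guide tube, as it now stops on the rack's plate
- pot: fixed, lidded stainless steel pot, 150 mm wide (lid 156 mm, its top 81 mm above the table), with the guide tube in the middle of its lid and two side handles reaching 102 mm from its axis along its x, at 55 mm height. Origin under its centre, on the table. Pot and rack may stand on either side, left or right
- gauge: the gauge rod as a whole: 151 mm long, about 80 g, centre of mass about 50 mm below the tab's centre. Origin at its tip, z along the rod towards the tab
- cap: the dust cap as a whole. Origin at its centre, z out of its closed top
- rack: fixed aluminium rack, 190 x 70 mm, 120 mm tall: a 10 mm plate on two end panels, with three 13 mm through holes 60 mm apart in a row along its x axis. The gauge rod hangs in one of them by its collar, free below down to 6 mm above the table, and lifts straight out (100 mm). Origin under its centre, on the table
- stirrer: stirring rod with a round wooden knob (24 mm wide, 19 mm tall) that hangs in another hole of the rack; no collar, no tab; leave alone. Origin on its axis at the rack plate's top
- probe: thermometer probe with a flat round steel head (36 mm wide, 12 mm tall) that hangs in another hole of the rack; leave alone. Origin on its axis at the rack plate's top
- jar_a: amber glass jar, 60 mm wide, 75 mm tall, standing beyond the dish; leave alone. Origin under its centre
- jar_b: amber glass jar, 70 mm wide, 80 mm tall, at the robot's left; leave alone. Origin under its centre
- cup: small open white cup, 48 mm wide, 55 mm tall, far left; leave alone. Origin under its centre
- tub: open white tub, 90 mm wide, 80 mm tall, far right; leave alone. Origin under its centre
- spoon: spoon, 160 mm long, lying at the right; leave alone. Origin under its middle
- disc: white pail lid, 100 mm wide, 10 mm thick, lying at the right; leave alone. Origin under its centre
Things that resemble listed ones, but are neither listed nor needed, are in the scene too. Leave any black, orange or turquoise look-alike of the pot alone.

How it is judged (in metres and radians):
On the way, in this order (a step that is already met when the one before it is completed fails the run):
1. the dust cap lies in the dish, let go (x of cap in the frame of dish between -0.042 and 0.042 m and y of cap in the frame of dish between -0.042 and 0.042 m and height (world z) of cap below 0.035 m and linear speed of cap below 0.03 m/s and contact force between cap and the fingers below 0.05 N and contact force between cap and dish above 0.05 N), for 0.2 s.
2. the held rod is in the guide tube, its collar on the rim (z of gauge_collar in the frame of tube_mouth between -0.003 and 0.003 m and horizontal distance between gauge_collar and tube_mouth below 0.005 m and angle between the z axis of gauge and the z axis of pot, either way round below 0.1 rad and contact force between gauge and the fingers above 0.5 N), for 0.1 s.
3. the held rod is fully out of the tube again (z of gauge_tip in the frame of tube_mouth above 0.003 m and contact force between gauge and the fingers above 0.5 N), for 0.1 s.
At the end, for the whole second after the job is handed in: the gauge rod is held still in the gripper, level within 12 degrees, its tip and tab more than 190 mm above the table, clear of pot and rack; the dust cap lies released in the dish (its centre within 42 mm of the dish's centre along both sides); everything else is within 30 mm of where it stood (all of step 1 and angle between gauge's own z axis and vertical between 1.36 and 1.78 rad and height (world z) of each of gauge_tip, gauge_grip above 0.19 m and contact force between gauge and the fingers above 0.5 N and contact force between gauge and pot below 0.05 N and contact force between gauge and rack below 0.05 N and linear speed of gauge below 0.04 m/s and angular speed of gauge below 0.2 rad/s and not (distance of any of stirrer, probe, jar_a, jar_b, cup, tub, spoon, disc from where it was at the start of the episode above 0.03 m)); the arm keeps its last pose, push and grip.
It fails at once if the rod or the gripper presses on the pot with more than 40 N (contact force between any of gauge, the arm, the fingers and pot above 40 N).
It fails at once if a bystander is moved more than 30 mm (distance of any of stirrer, probe, jar_a, jar_b, cup, tub, spoon, disc from where it was at the start of the episode above 0.03 m).
It also fails if it takes over 64 s, if anything falls off the work surface, if the arm or the gripper's body presses on something with over 40 N, if the wrist force passes 120 N, or if a joint passes its speed limit or range.

## Working session

There is one attempt and no reset: what is moved stays moved. The work goes in short steps, Python scripts to look and compute and a tool call to move; the robot and the scene stay as the last step left them, time stands still between calls to the robot, and variables do not carry over. Pictures are saved under pics/ and viewed, at most 13 in all, crops included, and the job is handed in when it is done.

Besides the shell and the picture viewer there is one more tool, called after "Request:" as name(argument=value, ...), one argument or row to a line, values as JSON. send_rows: Moves the arm, as the interface text tells. Its arguments: {"type":"object","properties":{"targets":{"type":"array","items":{"type":"number"}},"newtons":{"type":"number"}},"required":["targets"]}

```bash
mkdir -p pics
python3 - <<'E'
from rig import monitor, eyes
import cv2, numpy as np, pickle
for n in("side","top"):
    c=eyes.capture(n); pickle.dump(c,open(n+"0.pkl","wb"))
    cv2.imwrite(f"pics/{n}0.png",cv2.resize(c["img"][:,:,::-1],(800,600),interpolation=cv2.INTER_CUBIC))
    print(n,c["K"],c["distortion"],-np.array(c["R"]).T@c["t"],c["R"])
print(monitor.sense())
E
```

```text
side [[534.70687758   0.         267.52618394]
 [  0.         534.70687758 203.49460301]
 [  0.           0.           1.        ]] [-0.09434711  0.          0.          0.          0.        ] [ 225.39135437  980.09242095 1006.61672812] [[-9.60091406e-01 -2.79685504e-01  7.15448814e-04]
 [-1.82922422e-01  6.25988402e-01 -7.58075133e-01]
 [ 2.11574763e-01 -7.27952292e-01 -6.52166835e-01]]
top [[453.76232444   0.         275.87577756]
 [  0.         453.76232444 210.54541733]
 [  0.           0.           1.        ]] [-0.13545561  0.          0.          0.          0.        ] [ 306.52586649    3.23544736 1484.80652941] [[-0.00459276 -0.99982089  0.01836012]
 [-0.99056039  0.00203329 -0.13706194]
 [ 0.13700006 -0.0188163  -0.99039231]]
{'time_s': 0.1, 'joints': array([ 8.99584496e-01,  3.13414333e-01,  1.49833781e+00,  1.01129332e-05,
        1.33104985e+00, -2.23380471e-01]), 'dq': array([ 0.00111087, -0.00132758,  0.00022719, -0.00154132,  0.00342223,
        0.00035909]), 'tau': array([ 1.66383845e-03, -4.12906158e+01, -2.60142410e+01, -2.46992749e-04,
        3.07306240e-03, -6.44031942e-06]), 'eef_pos': array([227.18243552, 473.04259456, 230.7907093 ]), 'ee_rot': array([-2.65964063e-04,  2.22050375e-01,  9.75035007e-01, -5.43055435e-04]), 'force': array([-0.72203936, -0.28467048,  0.565004  ]), 'wrist_torque': array([-0.01088252, -0.01360822,  0.02019974]), 'grip_force': 0.0, 'grip_width': 0.9981186051551139}
```

View pics/top0.png

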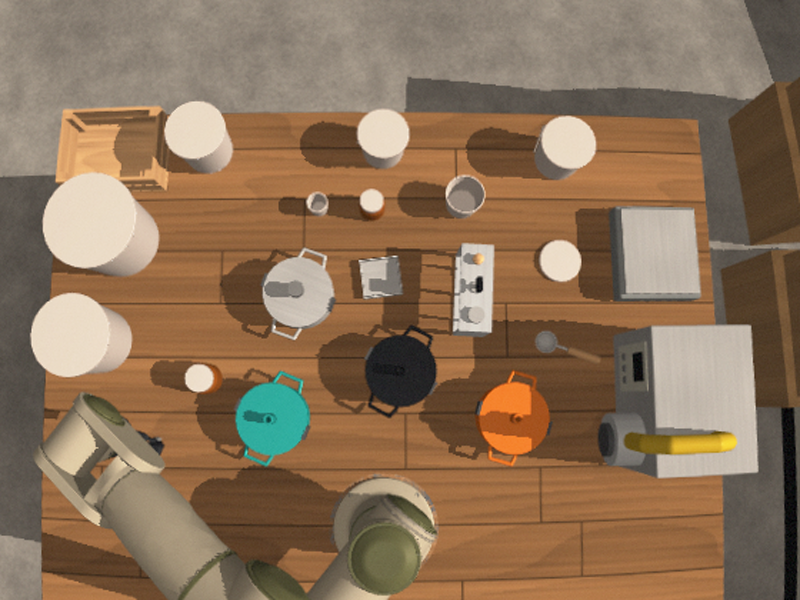

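View pics/side0.png

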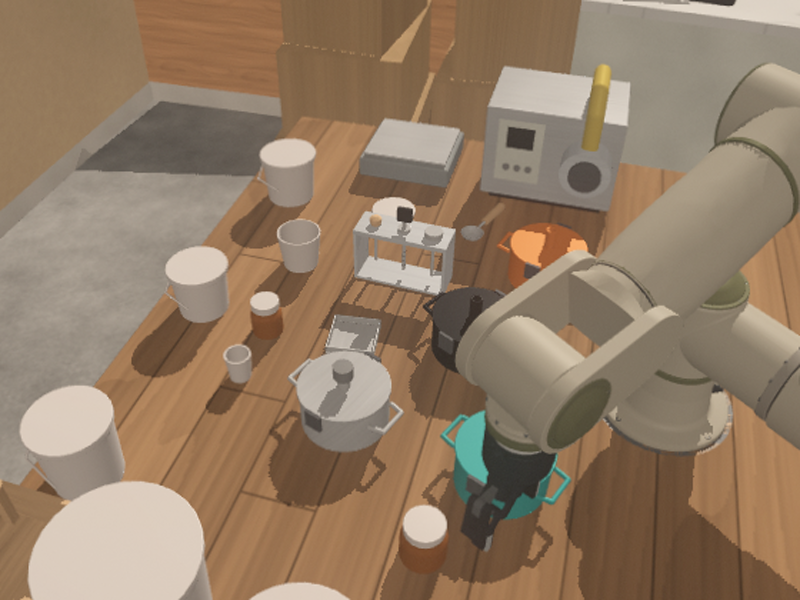

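The top view shows the steel pot at about (297,290), the dish at (380,277), and the rack at (474,290) with the black tab at about (479,285). In the side view the cap is at about (343,371), the dish at (353,335) and the tab at (404,214). I'll enlarge these areas.

```bash
cat > h.py <<'E'
import numpy as np, cv2, pickle
from scipy.spatial.transform import Rotation as Ro
def und(c,uv):
    p=cv2.undistortPoints(np.array(uv,float).reshape(-1,1,2),c["K"],np.array(c["distortion"]))[:,0]
    return np.c_[p,np.ones(len(p))]
def plane(c,uv,z):
    R=np.array(c["R"]);o=-R.T@c["t"];d=und(c,uv)@R
    return o+d*((z-o[2])/d[:,2])[:,None]
def proj(c,X):
    return cv2.projectPoints(np.array(X,float).reshape(-1,1,3),cv2.Rodrigues(np.array(c["R"]))[0],np.array(c["t"],float),c["K"],np.array(c["distortion"]))[0][:,0]
def tri(c1,u1,c2,u2):
    A=[];b=[]
    for c,u in((c1,u1),(c2,u2)):
        R=np.array(c["R"]);o=-R.T@c["t"];d=(und(c,[u])@R)[0];d/=np.linalg.norm(d)
        P=np.eye(3)-np.outer(d,d);A.append(P);b.append(P@o)
    X=np.linalg.lstsq(np.vstack(A),np.hstack(b),rcond=None)[0]
    return X
E
python3 - <<'E'
import pickle,cv2
t=pickle.load(open("top0.pkl","rb"))["img"];s=pickle.load(open("side0.pkl","rb"))["img"]
N=cv2.INTER_NEAREST
cv2.imwrite("pics/a.png",cv2.resize(t[165:245,175:355,::-1],(720,320),interpolation=N))
cv2.imwrite("pics/b.png",cv2.resize(s[135:320,200:330,::-1],(416,592),fx=0,fy=0,interpolation=N))
E
```

```text
(no output)
```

View pics/a.png

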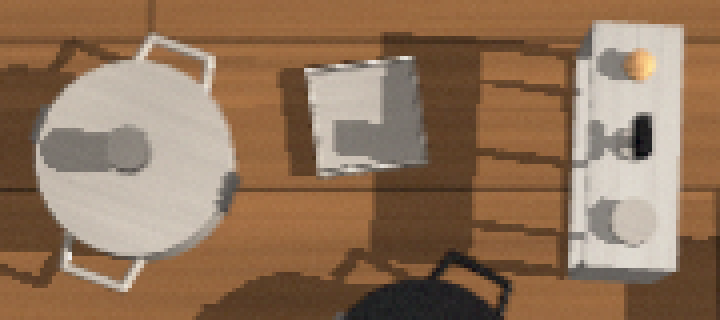

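View pics/b.png

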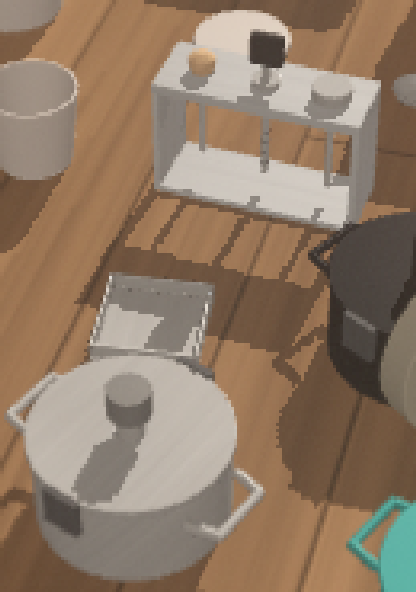

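Crop a puts the cap top at (130,149), the dish rim corners at (305,70), (413,57), (428,162) and (318,177), and the tab at (643,137). Crop b puts the cap silhouette centre at (130,399) and the tab at (267,49). Next I'll turn these into positions.

Run:
```python
from h import *
t=pickle.load(open("top0.pkl","rb"));s=pickle.load(open("side0.pkl","rb"))
np.set_printoptions(precision=1,suppress=True)
A=lambda x,y:(175+x/4-.5,165+y/4-.5); B=lambda x,y:(200+x/3.2-.5,135+y/3.2-.5)
def rep(n,a,b):
    X=tri(t,a,s,b); print(n,X,"res",proj(t,X)[0]-a,proj(s,X)[0]-b); return X
rep("cap",A(130,149),B(130,399))
print("cap top plane124",plane(t,[A(129,149)],124), "pot by lid81",plane(t,[A(136,157.5)],81),"side lid",plane(s,[B(131.5,434)],81))
d=plane(t,[A(305,70),A(413,57),A(428,162),A(318,177)],18);print("dish",d.mean(0),d)
e=[np.degrees(np.arctan2(*(d[i]-d[j])[[1,0]])) for i,j in((0,3),(1,2),(0,1),(3,2))];print("dish edges deg",e)
def blob(c,x0,x1,y0,y1):
    g=c["img"][y0:y1,x0:x1].max(2).astype(float); w=np.clip((110-g)/70,0,1)
    m=(g<60).astype(np.uint8); n,l,st,_=cv2.connectedComponentsWithStats(m); k=1+st[1:,4].argmax()
    w*=cv2.dilate((l==k).astype(np.uint8),np.ones((3,3)))
    yy,xx=np.mgrid[y0:y1,x0:x1]; return w,np.array([(w*xx).sum(),(w*yy).sum()])/w.sum(),xx,yy
wt,ct,xx,yy=blob(t,325,345,190,208); ws,cs,_,_=blob(s,274,293,140,160)
print(ct,cs,wt.sum(),ws.sum()); X=rep("tab",ct,cs)
P=plane(t,np.c_[xx.ravel(),yy.ravel()],160)[:,:2]; w=wt.ravel(); m=(w[:,None]*P).sum(0)/w.sum()
C=(w[:,None]*(P-m)).T@(P-m)/w.sum();print("tab156",plane(t,[ct],156),plane(s,[cs],156),"axis deg",np.degrees(.5*np.arctan2(2*C[0,1],C[0,0]-C[1,1])),C)
R=Ro.from_quat([2.22050375e-01,9.75035007e-01,-5.43e-4,-2.66e-4]).as_matrix();print(R)
```

```text
cap [522.4 187.7 112.8] res [0.1 0.5] [-0.6 -0.1]
cap top plane124 [[522.2 187.3 124. ]] pot by lid81 [[522.2 187.5  81. ]] side lid [[519.4 192.2  81. ]]
dish [565.7   7.5  18. ] [[604.5  57.7  18. ]
 [615.3 -31.3  18. ]
 [527.7 -43.1  18. ]
 [515.5  46.8  18. ]]
dish edges deg [np.float64(6.994546516463517), np.float64(7.679885734057802), np.float64(96.9292674229235), np.float64(97.73624081625341)]Traceback (most recent call last):
  File "<stdin>", line 16, in <module>
  File "<stdin>", line 13, in blob
ValueError: attempt to get argmax of an empty sequence
```

Request:
send_rows(
  targets=[0,0,-8.25,0,0,0,1,0,0,-8.25,0,0,0,1,0,0,-8.25,0,0,0,1,0,0,-8.25,0,0,0,1],
  newtons=40,
)

```text
time_s: 0.6
eef_pos: [227.2, 473.1, 231.0]
ee_rot: [-0.0, -0.066, 0.998, -0.0]
force: [-0.3, -0.1, 0.2]
grip_width: 1.002
grip_force: 0.0
```

Request:
send_rows(
  targets=[0,0,0,-0.61,-0.76,0,1,0,0,0,-0.61,-0.76,0,1,0,0,0,-0.61,-0.76,0,1,0,0,0,-0.61,-0.76,0,1,0,0,0,-0.61,-0.76,0,1],
)

```text
time_s: 1.23
eef_pos: [439.0, 268.9, 231.1]
ee_rot: [-0.0, -0.064, 0.998, -0.0]
force: [0.6, 0.3, 1.1]
grip_width: 0.996
grip_force: 0.0
```

```bash
cat >> h.py <<'E'
def togo(target,yaw=None):
    from rig import monitor
    s=monitor.sense(); w,x,y,z=s["ee_rot"]; R=Ro.from_quat([x,y,z,w]).as_matrix()
    print("t",round(s["time_s"],2),"tcp",s["eef_pos"].round(1),"yaw(y axis)",np.degrees(np.arctan2(R[1,1],R[0,1])).round(1),"zax",R[:,2].round(3),"F",s["force"].round(1),"w",round(s["grip_width"],3),"gf",round(s["grip_force"],1))
    print("units",(R.T@(np.array(target)-s["eef_pos"])/60).round(3))
def blob(c,x0,x1,y0,y1,th):
    g=c["img"][y0:y1,x0:x1].max(2).astype(float); w=np.clip((th+30-g)/60,0,1)
    m=(g<th).astype(np.uint8); n,l,st,_=cv2.connectedComponentsWithStats(m); k=1+st[1:,4].argmax()
    w*=cv2.dilate((l==k).astype(np.uint8),np.ones((3,3)))
    yy,xx=np.mgrid[y0:y1,x0:x1]; return w,np.array([(w*xx).sum(),(w*yy).sum()])/w.sum(),xx,yy
E
python3 - <<'E'
from h import *
np.set_printoptions(precision=1,suppress=True,linewidth=150)
togo([522,188,160])
t=pickle.load(open("top0.pkl","rb"));s=pickle.load(open("side0.pkl","rb"))
print(t["img"][190:208,328:345].max(2)); print(s["img"][141:160,274:293].max(2))
E
```

```text
t 1.23 tcp [439.  268.9 231.1] yaw(y axis) 97.3 zax [-0. -0. -1.] F [0.6 0.3 1.1] w 0.996 gf 0.0
units [-1.2 -1.5  1.2]
[[214 212 217 219 219 218 220 219 220 219 214 214 217 218 219 218 218]
 [216 213 217 219 219 218 218 219 219 218 216 216 215 218 218 219 219]
 [213 215 219 220 220 217 219 220 219 218 215 215 220 219 218 221 218]
 [214 215 218 219 220 218 156 132 135 162 205 215 220 218 220 219 217]
 [214 214 216 221 220 155  73  47  50  89 199 212 220 219 221 221 218]
 [214 216 220 221 187  97  26  32  33  75 194 217 221 218 221 223 217]
 [216 218 220 222 186  91  21  32  28  69 195 217 219 216 218 220 217]
 [213 165 143 167 159  80  24  32  32  38 193 215 219 218 219 220 218]
 [168 136 149 186 162  75  23  29  30  37 191 218 220 220 219 220 220]
 [133 120 123 132 109  52  20  35  36  40 192 217 221 220 221 220 219]
 [133 121 124 120 101  49  13  26  33  37 192 216 220 219 219 220 219]
 [133 119 119 119  95  42  19  36  35  36 190 219 221 221 219 220 218]
 [133 114 175 194 161  76  21  33  39  32 190 218 220 219 220 221 219]
 [162 132 152 193 170  80  12  19  25 106 198 219 222 219
[... 1100 characters left out ...]
18 189  74  69  69  68  69  68  67  68  68  68  84 147 160 158 157]
 [206 205 206 173  73  69  67  68  68  69  68  68  69  68  81 117 159 158 157]
 [205 205 205 173  72  68  67  68  68  69  69  69  70  67  74 158 158 157 158]
 [205 206 205 204 101  67  68  70  69  68  67  68  68  68  96 183 170 157 158]
 [203 204 204 205 205 204 205 146 110  76  76  67  69  68 173 205 205 205 194]
 [204 204 203 203 203 204 204 179 129 133 167 204 174 205 206 207 207 206 206]
 [205 205 205 205 204 195 187 173 132 132 160 191 201 207 206 208 207 208 208]
 [205 205 205 206 197 189 191 173 130 132 159 192 195 234 204 205 206 207 207]
 [204 204 205 205 199 190 189 135 129 132 174 192 194 210 205 205 204 203 204]]
```

Request:
send_rows(
  targets=[0,0,0,-0.6,-0.75,0.3,1,0,0,0,-0.6,-0.75,0.3,1,0,0,0,0,0,0.58,1,0,0,0,0,0,0,1],
)

```text
time_s: 1.72
eef_pos: [519.7, 189.9, 158.2]
ee_rot: [-0.003, -0.064, 0.998, -0.0]
force: [-0.5, 0.2, 0.6]
grip_width: 1.001
grip_force: 0.0
```

Run:
```python
from h import *
from rig import eyes
np.set_printoptions(precision=1,suppress=True,linewidth=150)
togo([522,188,95])
t=pickle.load(open("top0.pkl","rb"));s=pickle.load(open("side0.pkl","rb"))
wt,ct,xx,yy=blob(t,331,345,190,207,95); ws,cs,_,_=blob(s,274,290,141,156,100)
X=tri(t,ct,s,cs);print("tab",X,"res",proj(t,X)[0]-ct,proj(s,X)[0]-cs)
P=plane(t,np.c_[xx.ravel(),yy.ravel()],160)[:,:2]; w=wt.ravel(); m=(w[:,None]*P).sum(0)/w.sum()
C=(w[:,None]*(P-m)).T@(P-m)/w.sum();print("tab156",plane(t,[ct],156),plane(s,[cs],156),"axis deg",np.degrees(.5*np.arctan2(2*C[0,1],C[0,0]-C[1,1])),C)
c=eyes.capture("side");cv2.imwrite("pics/c.png",cv2.resize(c["img"][170:320,170:350,::-1],(720,600),interpolation=cv2.INTER_CUBIC))
```

```text
t 1.73 tcp [519.7 189.9 158.2] yaw(y axis) 97.3 zax [-0. -0. -1.] F [-0.5  0.2  0.6] w 1.001 gf 0.0
units [-0.  -0.   1.1]
tab [ 524.3 -198.4  156. ] res [0.  0.2] [-0.2 -0. ]
tab156 [[ 524.8 -198.4  156. ]] [[ 523.7 -198.4  156. ]] axis deg -6.408670190169904 [[77.3 -6.8]
 [-6.8 17.8]]
```

View pics/c.png

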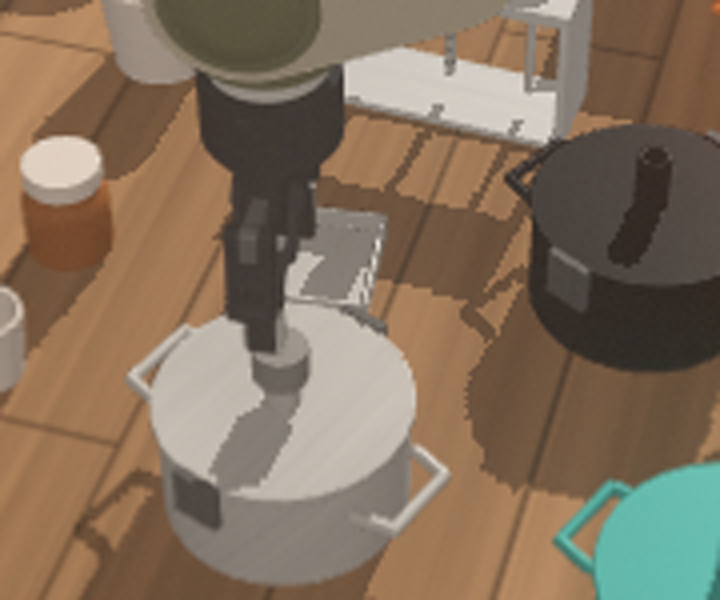

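The gripper stands right over the cap, which is at (280,350) in the crop. I'll descend and close.

Request:
send_rows(
  targets=[0,0,0,-0.034,-0.036,0.35,1,0,0,0,0,0,0.35,1,0,0,0,0,0,0.35,1,0,0,0,0,0,0,0,0,0,0,0,0,0,-0.3],
  newtons=25,
)

```text
time_s: 2.4
eef_pos: [523.8, 189.1, 99.3]
ee_rot: [0.001, -0.064, 0.998, 0.0]
force: [-0.6, 0.4, 0.1]
grip_width: 0.601
grip_force: 0.0
```

Request:
send_rows(
  targets=[0,0,0,0,0,0,-0.5,0,0,0,0,0,0,-0.5,0,0,0,0,0,0,-0.5],
)

```text
time_s: 2.78
eef_pos: [523.7, 188.8, 98.9]
ee_rot: [0.001, -0.064, 0.998, 0.0]
force: [-2.9, 0.3, 7.2]
grip_width: 0.387
grip_force: 24.8
```

Request:
send_rows(
  targets=[0,0,0,0,0,-0.3,-0.5,0,0,0,0,0,-0.5,-0.5,0,0,0,0,0,-0.5,-0.5],
)

```text
time_s: 3.15
eef_pos: [523.1, 188.5, 176.7]
ee_rot: [0.0, -0.064, 0.998, -0.0]
force: [0.1, 1.7, -0.4]
grip_width: 0.391
grip_force: 25.4
```

Request:
send_rows(
  targets=[0,0,0,-0.08,-0.77,0,-0.5,0,0,0,-0.08,-0.77,0,-0.5,0,0,0,-0.08,-0.77,0,-0.5,0,0,0,-0.07,-0.78,0,-0.5,0,0,0,0,0,0,-0.5],
)

```text
time_s: 3.78
eef_pos: [565.7, 4.5, 175.7]
ee_rot: [0.0, -0.062, 0.998, -0.0]
force: [-0.1, 0.6, -0.1]
grip_width: 0.388
grip_force: 25.4
```

Run:
```python
from h import *
from rig import eyes
togo([565.7,7.5,10])
a=eyes.capture("side");pickle.dump(a,open("side1.pkl","wb"));b=eyes.capture("top");pickle.dump(b,open("top1.pkl","wb"))
r=cv2.resize
cv2.imwrite("pics/d.png",np.hstack([r(a["img"][100:300,190:340,::-1],(400,533)),r(b["img"][150:250,180:255,::-1],(400,533),interpolation=cv2.INTER_NEAREST)]))
```

```text
t 3.77 tcp [565.7   4.5 175.7] yaw(y axis) 97.1 zax [ 0. -0. -1.] F [-0.1  0.6 -0.1] w 0.388 gf 25.4
units [-0.005  0.051  2.761]
```

View pics/d.png

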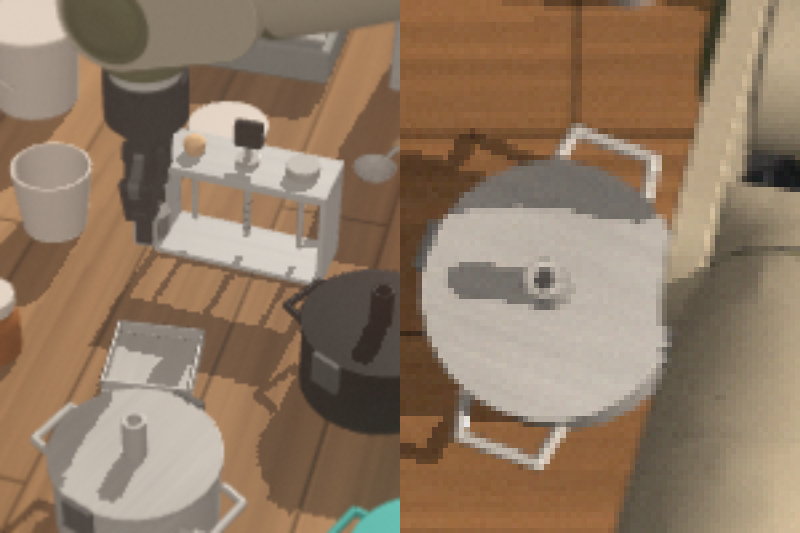

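The cap is off and the bare tube mouth is visible: side crop (133,422), top crop (544,279). Now lower the cap into the dish and release it.

Request:
send_rows(
  targets=[0,0,0,0,0.05,0.8,-0.5,0,0,0,0,0,0.8,-0.5,0,0,0,0,0,0.7,-0.5,0,0,0,0,0,0.3,-0.5,0,0,0,0,0,0.12,-0.5],
)

```text
time_s: 4.5
eef_pos: [565.1, 10.7, 12.4]
ee_rot: [0.0, -0.065, 0.998, -0.0]
force: [0.1, 0.8, 0.2]
grip_width: 0.391
grip_force: 25.4
```

Request:
send_rows(
  targets=[0,0,0,0,0,0,-0.5,0,0,0,0,0,0,0.05,0,0,0,0,0,0,0.05,0,0,0,0,0,0,0.05],
)

```text
time_s: 5.0
eef_pos: [565.2, 10.0, 12.7]
ee_rot: [0.0, -0.064, 0.998, -0.0]
force: [0.6, -0.3, -0.0]
grip_width: 0.526
grip_force: 0.0
```

Request:
send_rows(
  targets=[0,0,0,0,0,-0.2,0.05,0,0,0,0,0,-0.5,0.05,0,0,0,0,0,-0.8,0.1,0,0,0,0,0,-0.9,1,0,0,0,0,0,-0.9,1],
)

```text
time_s: 5.62
eef_pos: [564.6, 10.1, 213.1]
ee_rot: [0.0, -0.064, 0.998, -0.0]
force: [-0.3, -0.1, 0.1]
grip_width: 0.945
grip_force: 0.0
```

Run:
```python
from h import *
from rig import eyes
togo([524.3,-198.4,220])
np.set_printoptions(precision=1,suppress=True)
s=pickle.load(open("side1.pkl","rb"));t=pickle.load(open("top1.pkl","rb"))
X=tri(t,(206.5,201.8),s,(239.4,257.8));print("mouth",X,plane(t,[(206.5,201.8)],120),plane(s,[(239.4,257.8)],120))
a=eyes.capture("side");b=eyes.capture("top")
r=cv2.resize
cv2.imwrite("pics/e.png",np.hstack([r(a["img"][100:300,190:340,::-1],(400,533)),r(b["img"][150:250,240:315,::-1],(400,533),interpolation=cv2.INTER_NEAREST)]))
```

```text
t 5.62 tcp [564.6  10.1 213.1] yaw(y axis) 97.3 zax [ 0.001 -0.    -1.   ] F [-0.3 -0.1  0.1] w 0.945 gf 0.0
units [ 1.111 -3.36  -0.115]
mouth [522.5 188.7 118.1] [[522.6 188.6 120. ]] [[521.5 190.4 120. ]]
```

View pics/e.png

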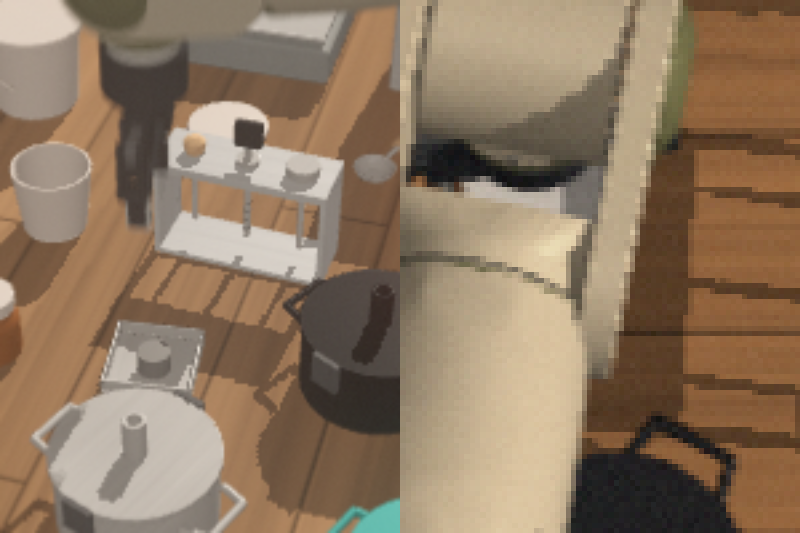

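The cap lies in the dish at side crop (154,357). I'll move over the tab.

Request:
send_rows(
  targets=[0,0,6.15,0,0,0,1,0,0,6.15,0,0,0,1],
)

```text
time_s: 5.98
eef_pos: [564.7, 10.1, 210.5]
ee_rot: [0.0, 0.045, 0.999, -0.0]
force: [0.3, -0.4, 0.2]
grip_width: 1.0
grip_force: 0.0
```

Request:
send_rows(
  targets=[0,0,0,0.092,-0.88,0,1,0,0,0,0.092,-0.88,0,1,0,0,0,0.092,-0.88,0,1,0,0,0,0.092,-0.88,0,1,0,0,0,0,0,0,1],
)

```text
time_s: 6.6
eef_pos: [523.7, -201.4, 210.2]
ee_rot: [-0.0, 0.045, 0.999, -0.0]
force: [0.3, 0.6, 0.5]
grip_width: 1.0
grip_force: 0.0
```

Run:
```python
from h import *
from rig import eyes
togo([524.3,-198.4,138])
a=eyes.capture("side")
cv2.imwrite("pics/f.png",cv2.resize(a["img"][80:230,230:360,::-1],(520,600),interpolation=cv2.INTER_CUBIC))
```

```text
t 6.6 tcp [ 523.7 -201.4  210.2] yaw(y axis) 84.8 zax [-0. -0. -1.] F [0.3 0.6 0.5] w 1.0 gf 0.0
units [-0.006  0.051  1.203]
```

View pics/f.png

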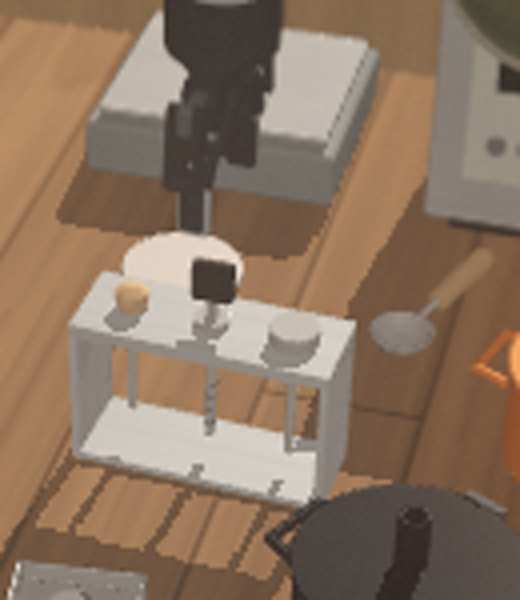

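Request:
send_rows(
  targets=[0,0,0,0,0,0.5,1,0,0,0,0,0,0.4,1,0,0,0,0,0,0.3,1,0,0,0,0,0,0,0,0,0,0,0,0,0,-0.4],
  newtons=30,
)

```text
time_s: 7.28
eef_pos: [525.2, -198.0, 139.3]
ee_rot: [0.001, 0.043, 0.999, -0.0]
force: [-0.2, 0.4, -0.2]
grip_width: 0.6
grip_force: 0.0
```

Request:
send_rows(
  targets=[0,0,0,0,0,0,-1,0,0,0,0,0,0,-1,0,0,0,0,0,0,-1,0,0,0,0,0,0,-1,0,0,0,0,0,0,-1],
)

```text
time_s: 7.9
eef_pos: [524.9, -198.6, 138.8]
ee_rot: [0.0, 0.043, 0.999, -0.0]
force: [-1.8, 0.6, 5.6]
grip_width: 0.136
grip_force: 36.2
```

```bash
python3 -c "
from h import *; togo([524.3,-198.4,138])"
```

```text
t 7.9 tcp [ 524.9 -198.6  138.8] yaw(y axis) 85.0 zax [ 0.001 -0.    -1.   ] F [-1.8  0.6  5.6] w 0.136 gf 36.2
units [0.01  0.002 0.013]
```

Request:
send_rows(
  targets=[0,0,0,0,0,-0.2,-1,0,0,0,0,0,-0.4,-1,0,0,0,0,0,-0.6,-1,0,0,0,0,0,-0.7,-1,0,0,0,0,0,-0.6,-1],
  newtons=60,
)

```text
time_s: 8.52
eef_pos: [524.5, -198.4, 290.3]
ee_rot: [0.0, 0.043, 0.999, -0.0]
force: [0.6, 0.3, -1.7]
grip_width: 0.133
grip_force: 59.7
```

Request:
send_rows(
  targets=[0,0,0,0,0,0,-1],
)

```text
time_s: 8.65
eef_pos: [525.3, -198.8, 291.3]
ee_rot: [0.002, 0.043, 0.999, -0.001]
force: [0.7, 0.3, -1.3]
grip_width: 0.135
grip_force: 59.8
```

Run:
```python
from h import *
from rig import eyes
togo([522.3,189,290])
a=eyes.capture("side")
cv2.imwrite("pics/g.png",cv2.resize(a["img"][50:230,230:360,::-1],(433,600),interpolation=cv2.INTER_CUBIC))
```

```text
t 8.65 tcp [ 525.3 -198.8  291.3] yaw(y axis) 85.0 zax [ 0.004 -0.003 -1.   ] F [ 0.7  0.3 -1.3] w 0.135 gf 59.8
units [6.080e-01 6.435e+00 3.000e-03]
```

View pics/g.png

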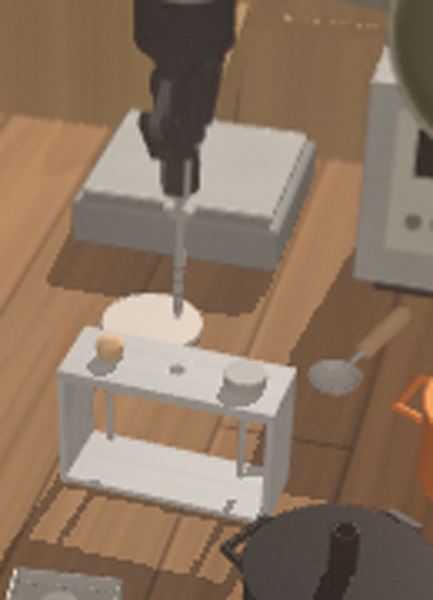

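The rod is held vertical, with its tip at crop (178,312). I'll carry it over the tube.

Request:
send_rows(
  targets=[0,0,0,0.076,0.6,0,-1,0,0,0,0.076,0.8,0,-1,0,0,0,0.076,0.85,0,-1,0,0,0,0.076,0.9,0,-1,0,0,0,0.076,0.9,0,-1],
)

```text
time_s: 9.32
eef_pos: [522.3, 47.3, 287.1]
ee_rot: [-0.001, 0.043, 0.999, 0.0]
force: [0.5, -0.9, -0.4]
grip_width: 0.132
grip_force: 59.7
```

Request:
send_rows(
  targets=[0,0,0,0.076,0.9,0,-1,0,0,0,0.076,0.8,0,-1,0,0,0,0.076,0.685,0,-1,0,0,0,0,0,0,-1,0,0,0,0,0,0,-1],
)

```text
time_s: 9.95
eef_pos: [521.5, 188.9, 287.4]
ee_rot: [-0.001, 0.043, 0.999, -0.0]
force: [0.2, 0.4, -0.8]
grip_width: 0.133
grip_force: 59.8
```

Run:
```python
from h import *
from rig import eyes
togo([522.3,189,260])
a=eyes.capture("side");pickle.dump(a,open("side2.pkl","wb"))
cv2.imwrite("pics/h.png",cv2.resize(a["img"][195:275,205:275,::-1],(525,600),interpolation=cv2.INTER_CUBIC))
```

```text
t 9.95 tcp [521.5 188.9 287.4] yaw(y axis) 85.0 zax [-0.002 -0.001 -1.   ] F [ 0.2  0.4 -0.8] w 0.133 gf 59.8
units [-0.014  0.004  0.457]
```

View pics/h.png

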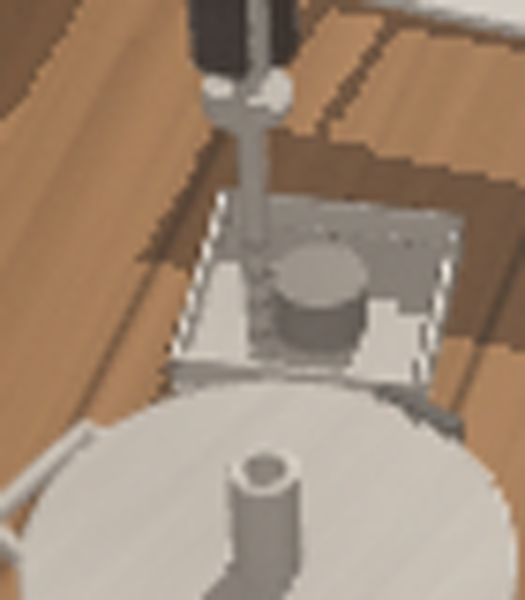

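The mouth is at crop (265,466), the collar at about (248,100), and the shaft centre runs from (254,200) to (261,330). I'll compare these with the projected positions.

Run:
```python
from h import *
s=pickle.load(open("side2.pkl","rb"))
f=lambda X:((proj(s,X)+.5-[205,195])*7.5).round(1)
p=np.array([521.5,188.9,287.4])
for dz in(17.2-36,17.2-36+3,17.2-60,17.2-100,17.2-120,17.2-136):print(dz,f(p+[0,0,dz]))
print("mouth",f([522.3,189,120]),f([525.3,189,120]),f([522.3,192,120]),f([[522.3,189,81]]))
```

```text
-18.8 [[245.3 103.4]]
-15.8 [[244.9  95.3]]
-42.8 [[248.3 167.1]]
-82.8 [[253.3 269.5]]
-102.8 [[255.7 318.9]]
-118.8 [[257.6 357.7]]
mouth [[260.6 471. ]] [[251.2 469. ]] [[257.5 477.9]] [[265.  557.8]]
```

Request:
send_rows(
  targets=[0,0,0,-0.014,0,0.3,-1,0,0,0,0,0,0.3,-1,0,0,0,0,0,0.2,-1,0,0,0,0,0,0.13,-1,0,0,0,0,0,0,-1],
)

```text
time_s: 10.62
eef_pos: [522.5, 189.0, 232.3]
ee_rot: [-0.0, 0.043, 0.999, -0.0]
force: [0.2, 0.2, -0.9]
grip_width: 0.13
grip_force: 59.8
```

Run:
```python
from h import *
from rig import eyes
togo([522.3,189,139])
a=eyes.capture("side");pickle.dump(a,open("side3.pkl","wb"))
cv2.imwrite("pics/i.png",cv2.resize(a["img"][205:285,205:275,::-1],(525,600),interpolation=cv2.INTER_CUBIC))
```

```text
t 10.62 tcp [522.5 189.  232.3] yaw(y axis) 85.0 zax [-0.001 -0.    -1.   ] F [ 0.2  0.2 -0.9] w 0.13 gf 59.8
units [ 3.000e-03 -1.000e-03  1.555e+00]
```

View pics/i.png

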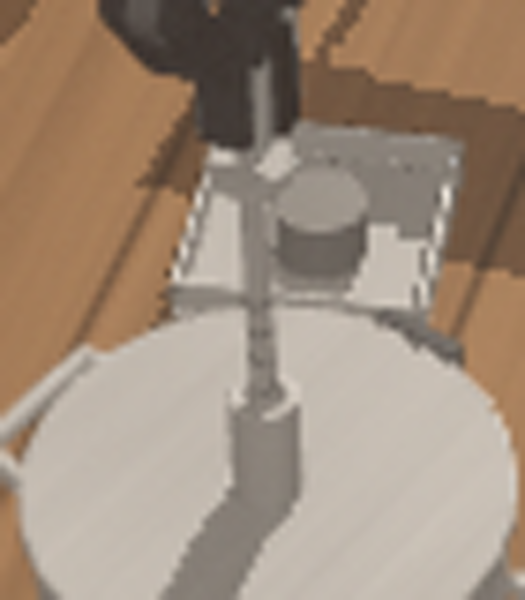

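The rod tip is inside the bore at crop (264,395), with no force. I'll go on down slowly.

Request:
send_rows(
  targets=[0,0,0,0,0,0.2,-1,0,0,0,0,0,0.2,-1],
)

```text
time_s: 10.92
eef_pos: [522.5, 189.3, 207.7]
ee_rot: [-0.0, 0.043, 0.999, -0.0]
force: [-0.8, 0.7, 0.2]
grip_width: 0.13
grip_force: 59.8
```

Request:
send_rows(
  targets=[0,0,0,0,0,0.2,-1,0,0,0,0,0,0.2,-1,0,0,0,0,0,0.2,-1,0,0,0,0,0,0.15,-1,0,0,0,0,0,0.15,-1],
)

```text
time_s: 11.55
eef_pos: [522.6, 189.3, 154.0]
ee_rot: [0.0, 0.043, 0.999, 0.0]
force: [1.3, 0.5, -0.4]
grip_width: 0.133
grip_force: 59.7
```

Free down to 15 mm above the stop. The last part goes in small steps.

Request:
send_rows(
  targets=[0,0,0,0,0,0.07,-1,0,0,0,0,0,0.07,-1,0,0,0,0,0,0.04,-1,0,0,0,0,0,0,-1],
)

```text
time_s: 12.05
eef_pos: [522.6, 189.2, 143.7]
ee_rot: [0.0, 0.043, 0.999, -0.0]
force: [0.7, 0.3, -0.6]
grip_width: 0.129
grip_force: 59.8
```

Request:
send_rows(
  targets=[0,0,0,0,0,0.02,-1,0,0,0,0,0,0.02,-1,0,0,0,0,0,0,-1],
)

```text
time_s: 12.42
eef_pos: [522.5, 189.3, 141.2]
ee_rot: [-0.0, 0.043, 0.999, -0.0]
force: [-0.6, -0.1, -0.4]
grip_width: 0.132
grip_force: 59.8
```

Request:
send_rows(
  targets=[0,0,0,0,0,0.017,-1,0,0,0,0,0,0,-1],
)

```text
time_s: 12.68
eef_pos: [522.5, 189.3, 140.2]
ee_rot: [-0.0, 0.043, 0.999, -0.0]
force: [0.2, -0.4, -0.6]
grip_width: 0.131
grip_force: 59.8
```

Request:
send_rows(
  targets=[0,0,0,0,0,0.017,-1,0,0,0,0,0,0,-1,0,0,0,0,0,0,-1],
)

```text
time_s: 13.05
eef_pos: [522.6, 189.3, 139.3]
ee_rot: [-0.0, 0.043, 0.999, 0.0]
force: [0.8, 0.1, -0.5]
grip_width: 0.133
grip_force: 59.8
```

Request:
send_rows(
  targets=[0,0,0,0,0,0.017,-1,0,0,0,0,0,0,-1],
)

```text
time_s: 13.3
eef_pos: [522.7, 189.3, 138.8]
ee_rot: [0.0, 0.043, 0.999, 0.0]
force: [-2.7, -0.3, 4.2]
grip_width: 0.134
grip_force: 60.5
```

Request:
send_rows(
  targets=[0,0,0,0,0,0.017,-1,0,0,0,0,0,0,-1],
)

```text
time_s: 13.55
eef_pos: [522.7, 189.3, 138.7]
ee_rot: [0.001, 0.043, 0.999, 0.0]
force: [-5.1, -0.4, 12.5]
grip_width: 0.131
grip_force: 62.0
```

The collar is seated on the rim, at 4–12 N. Now withdraw the rod.

Request:
send_rows(
  targets=[0,0,0,0,0,0,-1,0,0,0,0,0,-0.1,-1,0,0,0,0,0,-0.2,-1,0,0,0,0,0,-0.3,-1,0,0,0,0,0,-0.4,-1],
)

```text
time_s: 14.18
eef_pos: [522.4, 189.2, 198.0]
ee_rot: [-0.0, 0.043, 0.999, -0.0]
force: [0.6, 0.2, -1.7]
grip_width: 0.129
grip_force: 60.0
```

Request:
send_rows(
  targets=[0,0,0,0,0,-0.4,-1,0,0,0,0,0,-0.5,-1,0,0,0,0,0,-0.5,-1,0,0,0,0,0,-0.6,-1,0,0,0,0,0,-0.6,-1],
)

```text
time_s: 14.8
eef_pos: [522.3, 189.2, 354.9]
ee_rot: [0.0, 0.043, 0.999, 0.0]
force: [0.4, 0.1, -1.0]
grip_width: 0.134
grip_force: 59.9
```

Request:
send_rows(
  targets=[0,0,0,0,0,-0.6,-1,0,0,0,0,0,-0.3,-1,0,0,0,0,0,0,-1],
)

```text
time_s: 15.18
eef_pos: [522.7, 189.3, 408.5]
ee_rot: [0.001, 0.043, 0.999, 0.0]
force: [-0.0, 0.4, -1.0]
grip_width: 0.134
grip_force: 59.9
```

```bash
python3 -c "
from h import *; togo([522,189,400])
from rig import monitor; print(monitor.sense()['joints'].round(3))"
```

```text
t 15.18 tcp [522.7 189.3 408.5] yaw(y axis) 85.0 zax [ 0.003  0.    -1.   ] F [-0.   0.4 -1. ] w 0.134 gf 59.9
units [ 0.011 -0.006  0.141]
[ 0.137  0.34   1.01  -0.     1.788 -1.348]
```

The rod is fully out. First I'll align the tool with the arm plane, then tilt outward mainly with joint 5.

Request:
send_rows(
  targets=[0,0,-6.4,0,0,0,-1,0,0,-6.4,0,0,0,-1,0,-8,0,-0.4,0,0,-1,0,-10,0,-0.55,0,0,-1,0,-10,0,-0.55,0,0,-1],
)

```text
time_s: 15.8
eef_pos: [610.4, 201.4, 421.1]
ee_rot: [0.243, -0.066, 0.968, 0.017]
force: [1.2, 0.0, -1.1]
grip_width: 0.128
grip_force: 59.8
```

```bash
python3 -c "
from h import *; togo([522,189,400])
from rig import monitor; print(monitor.sense()['joints'].round(3))"
```

```text
t 15.8 tcp [610.4 201.4 421.1] yaw(y axis) 97.8 zax [ 0.468  0.065 -0.881] F [ 1.2  0.  -1.1] w 0.128 gf 59.8
units [ 1.478 -0.003 -0.393]
[ 0.137  0.26   1.162  0.     1.228 -1.571]
```

Request:
send_rows(
  targets=[0,-10,0,-0.65,0,0,-1,0,-10,0,-0.65,0,0,-1,0,-10,0,-0.65,0,0,-1,0,-10,0,-0.65,0,0,-1],
)

```text
time_s: 16.3
eef_pos: [721.1, 216.6, 525.6]
ee_rot: [0.559, -0.057, 0.826, 0.038]
force: [0.2, 0.1, -0.7]
grip_width: 0.133
grip_force: 59.8
```

```bash
python3 -c "
from h import *; togo([522,189,400])
from rig import monitor; print(monitor.sense()['joints'].round(3))"
```

```text
t 16.3 tcp [721.1 216.6 525.6] yaw(y axis) 97.8 zax [ 0.92   0.127 -0.372] F [ 0.2  0.1 -0.7] w 0.133 gf 59.8
units [ 3.189e+00 -3.000e-03 -2.331e+00]
[ 1.370e-01  2.470e-01  1.241e+00  1.000e-03  4.630e-01 -1.571e+00]
```

Request:
send_rows(
  targets=[0,-9,0,-0.75,0,0,-1,0,-9,0,-0.75,0,0,-1,0,-3,0,-0.3,0,0,-1,0,0,0,0,0,0,-1,0,0,0,0,0,0,-1],
)

```text
time_s: 16.92
eef_pos: [748.8, 220.4, 628.2]
ee_rot: [0.698, -0.049, 0.713, 0.048]
force: [0.3, 0.4, -0.3]
grip_width: 0.13
grip_force: 59.8
```

Request:
send_rows(
  targets=[0,0,0,0,0,0,-1,0,0,0,0,0,0,-1,0,0,0,0,0,0,-1,0,0,0,0,0,0,-1],
)

```text
time_s: 17.42
eef_pos: [748.6, 220.4, 629.9]
ee_rot: [0.699, -0.049, 0.712, 0.048]
force: [-0.2, 0.7, -1.1]
grip_width: 0.126
grip_force: 59.8
```

Run:
```python
from h import *
from rig import monitor,eyes
togo([522,189,400]); q=monitor.sense();print(q['joints'].round(3),q['dq'].round(3))
a=eyes.capture("side");b=eyes.capture("top")
r=cv2.resize
cv2.imwrite("pics/j.png",np.hstack([r(a["img"][:,:,::-1],(400,300)),r(b["img"][:,:,::-1],(400,300))]))
```

```text
t 17.43 tcp [748.6 220.4 629.9] yaw(y axis) 97.8 zax [ 0.99   0.136 -0.018] F [-0.2  0.7 -1.1] w 0.126 gf 59.8
units [ 3.897e+00 -3.000e-03 -3.746e+00]
[ 0.137  0.27   1.178  0.002  0.141 -1.572] [ 0.001  0.002 -0.002  0.001 -0.001  0.   ]
```

View pics/j.png

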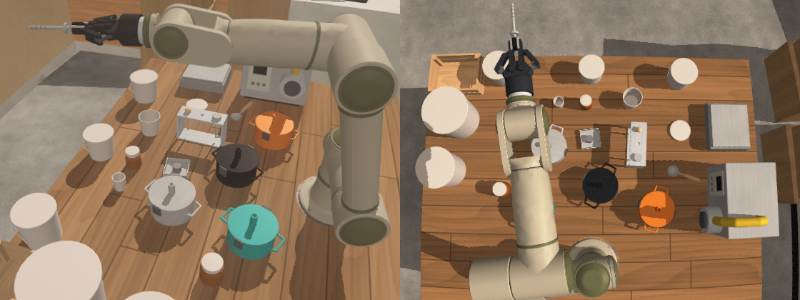

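The rod is held level at side (50,27), pointing outward at about 630 mm height. The cap is in the dish at (175,168), and the other things stand where they were. I'm handing in the job.

```bash
python3 -c "
from rig import job; print(job.finish_job())"
```

```text
the job is handed in; nothing more can be done
None
```

I handed the job in at about 17.5 s, and no verdict came back: the cap was in the dish, the collar had been seated on the tube's rim at up to about 12 N and the rod withdrawn, and it was held level to about 1° and still at about 630 mm.

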